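# Seat and lock the filter plate in a sterilisation container lid

### The arm

A 6-joint arm with a two-finger parallel gripper is mounted at the origin on the work surface. World frame = base frame: x ahead of the robot, y to its left, z up, the work surface at z = 0. Lengths are in mm, angles in rad, forces in N, time in s.
With the tool pointing down it reaches from about 275 to 750 mm from the base axis. Payload 10.2 kg.
Tool frame: the origin (TCP) lies on the centre line of the jaws, within the pads' length; the fingertips stand 17 mm ahead of it and the grasp point (between the pads) lies 2 mm behind it; z points along the fingers, y is the line along which they close (so a half turn about z gives the same grasp; the last joint's range is limited). The gripper opens to 85 mm and grips with 20 to 120 N. Pads are 22 mm wide; open, the fingers measure 114 mm over their backs; the gripper's body (76 mm by 85 mm) begins 54 mm behind the grasp point. The pads swing forward as they close: fully open they stand 13 mm farther back than shut.
Start: joints at [-1.463, 0.313, 1.498, -0, 1.331, -0.223], TCP at [170.507, -496.547, 248.294] pointing down, gripper open.
Joint ranges: [-2.94, 2.94], [-0.97, 2.17], [0.19, 2.56], [-1.23, 4.37], [0.02, 3.11], [-2.88, 2.88]. Speed limits (rad/s): [2.39, 2.39, 3.01, 3.14, 3.14, 3.14].

### API

Orientations are given as a unit quaternion [w, x, y, z].
In Python, from rig import ctrl gives the robot as it stands. The module is installed in compiled form; this text tells all that it offers.
- The arm moves only by the shell command python3 -m jog 'ROWS' [FORCE]. ROWS is JSON, a list of rows, each an object with "delta_pos": the shift along the world's x, y, z in mm, a list of three; "angular": the turn, a rotation vector about the world's x, y, z in rad, a list of three; "fingers": the opening, from 0 (shut) to 1 (fully open). In form: [{"delta_pos": [tx, ty, tz], "angular": [rx, ry, rz], "fingers": fingers}, ...]. A call has 1 to 10 rows; each row is the pose to reach, as a shift and turn from the pose commanded when the call began; what a row does not reach only later rows make up. A row lasts 1/8 s, in which the tool goes at most 62.5 mm and 10.7 degrees, less where a joint would pass 70% of its speed; a pose out of reach is approached as far as the arm can. A call with a gripper value outside its range is refused whole. The fingers move at their own pace and stop on an object; FORCE is the grip in N (left out, the last holds). Time passes only in rows, so rows that repeat a pose let the fingers close. It gives the time, the measured TCP pose, the force, the opening and the grip force at its end, in the units of the state.
- ctrl.sense(): the state, without advancing time (a new reading comes with each control period).
- ctrl.capture(name): name is "scene" or "top"; returns a dict with "pixels" (420x560x3 uint8, blue, green, red), "fx", "fy", "cx", "cy" (pixels), "dist" ([k1, k2, p1, p2, k3] as OpenCV has them; the pictures are not rectified), "R" (3x3) and "t" (3): a world point X has camera coordinates R X + t. Camera axes: x right, y down, z forward; pixel columns grow to the right and rows downward; lengths in mm; the calibration is good to about 2 mm. A picture is of the moment at which its call begins. There is no depth.
- ctrl.finish_job(): hands the job in; it is judged then, once.
The state is a dict: "time_s": time; "joints": joint angles; "dq": joint speeds; "tau": joint torques, N m; "eef_pos": TCP position; "ee_rot": TCP orientation; "force": force on the tool from outside, world axes, zero at the start; "wrist_torque": the same for the moment, N m; "grip_width": opening from 0.0 (shut) to 1.0 (fully open); "grip_force": force on a finger pad.
Only numpy, scipy, OpenCV 4.12 (cv2) and the standard library are available. Lean on these libraries where they do the work, as an engineer would, in place of code of your own. Each camera call takes 0.05 s, during which the arm holds its last target. There are 200 camera calls.

### The job

The blue container lid lies upside down, and its round perforated filter plate has been left beside its recess. Without picking the plate up, push it across the panel with the fingertips until it drops flat into the recess over the yellow stud, then press the stud fully down with a fingertip to lock it. Leave the tape roll, carton, white bottle and steel bowl where they are, and take the hand away.

Things in the scene. Friction and masses are not known exactly. Their poses are not given: they have to be found in the camera images.
- lid: blue sterilisation container lid lying upside down on the bench; it does not slide. 240 mm (its x) by 360 mm (its y). Origin: on the bench under its centre, z up. Its flat inner panel is 18 mm above the bench; a skirt wall 4 mm thick stands round the edge up to 30 mm above the bench. In the middle of the panel is the round recess
- recess (a point): centre of the floor of the round recess in the lid's panel, 6 mm above the bench. The recess is 94 mm in diameter with upright walls and 12 mm deep below the panel; its floor is white filter paper. The yellow stud stands at its centre
- plate: loose flat aluminium disc with black perforation dots, 90 mm across, 4 mm thick, about 75 g, 24 mm centre hole that goes over the stud. Origin: centre of its underside. It starts flat on the panel at one end or the other, its centre 72 to 83 mm from the recess centre, with 45 mm or more free between it and the skirt there. Seated, its top is 8 mm below the panel, 2 mm of play all round
- stud (a joint): travel of the yellow push-to-lock stud in m: 0 standing up (as at the start), 0.005 fully down. It moves straight down under about 4 N and stays where it is left; the plate's own weight does not move it
- stud_top (a point): centre of the flat top of the yellow stud, 14 mm in diameter. Standing up it is 16 mm above the bench (2 mm below the panel, so the plate slides over it; 6 mm above the seated plate); fully down it is 11 mm above the bench, 1 mm above the seated plate
- tape: loose roll of indicator tape standing flat on the lid's panel at the end opposite the plate, cream, 48 mm in diameter, 19 mm high, 28 mm hole. Origin: centre of its underside. To be left alone
- carton: loose upright medicine carton on the bench beyond one end of the lid, white with yellow and blue bands, 45 x 45 x 85 mm high. Origin: centre of its underside. To be left alone
- bottle: loose upright white bottle with blue cap on the bench beyond the other end of the lid, 46 mm in diameter, 110 mm high. Origin: centre of its underside. To be left alone
- gallipot: loose small open steel bowl on the bench beside the lid's far long side, 64 mm in diameter at the rim, 35 mm high. Origin: centre of its underside. To be left alone
Things that resemble listed ones, but are neither listed nor needed, are in the scene too. What is meant by the plate is not green or red, and is the larger of those in its own colour.

How it is judged (in metres and radians):
On the way, in this order (a step that is already met when the one before it is completed fails the run):
1. the plate has been pushed until it dropped flat into the recess, with the stud still standing up through its hole (horizontal distance between plate and recess below 0.004 m and z of plate in the frame of recess below 0.002 m and angle between plate's own z axis and vertical below 0.04 rad and value of joint stud below 0.002 m), for 0.2 s.
2. the stud has been pressed down (value of joint stud above 0.004 m), for 0.1 s.
At the end, for the whole second after the job is handed in: The plate lies at rest flat on the recess floor (centre within 4 mm of the recess centre, no more than 2 mm above the floor, tilt under 0.04 rad), the stud is down by more than 4 of its 5 mm, and the tape roll, carton, white bottle and bowl are within 20 mm of where they stood (horizontal distance between plate and recess below 0.004 m and z of plate in the frame of recess below 0.002 m and angle between plate's own z axis and vertical below 0.04 rad and value of joint stud above 0.004 m and linear speed of plate below 0.01 m/s and distance of each of tape, carton, bottle, gallipot from where it was at the start of the episode below 0.02 m); the robot touches nothing.
It fails at once if the plate is lifted or carried (its centre more than 10 mm above where it lay on the panel) (z of plate in the frame of recess above 0.022 m).
It fails at once if the plate is tipped up by more than 0.35 rad (angle between plate's own z axis and vertical above 0.35 rad).
It fails at once if the tape roll, carton, white bottle or bowl is pushed more than 20 mm or knocked over (distance of any of tape, carton, bottle, gallipot from where it was at the start of the episode above 0.02 m or angle between any of carton, bottle's own z axis and vertical above 0.5 rad).
It also fails if it takes over 51 s, if anything falls off the work surface, if the arm or the gripper's body presses on something with over 40 N, if the wrist force passes 120 N, or if a joint passes its speed limit or range.

## Working session

There is one attempt and no reset: what is moved stays moved. The work goes in short steps, Python scripts to look and compute and a shell command to move; the robot and the scene stay as the last step left them, time stands still between calls to the robot, and variables do not carry over. Pictures are saved under pics/ and viewed, at most 10 in all, crops included, and the job is handed in when it is done.

```bash
mkdir -p pics; cat > h.py <<'E'
import numpy as np, cv2
from rig import ctrl
def cap(n,save=None):
    c=ctrl.capture(n)
    if save: cv2.imwrite('pics/'+save,c['pixels'])
    return c
def K(c): return np.array([[c['fx'],0,c['cx']],[0,c['fy'],c['cy']],[0,0,1.]])
def ray(c,uv,z):
    p=cv2.undistortPoints(np.array(uv,float).reshape(-1,1,2),K(c),np.array(c['dist'],float)).reshape(-1,2)
    R=np.array(c['R']);t=np.array(c['t']).ravel()
    o=-R.T@t; d=np.c_[p,np.ones(len(p))]@R
    return o+d*((z-o[2])/d[:,2])[:,None]
def proj(c,X):
    R=np.array(c['R']);t=np.array(c['t'],float)
    return cv2.projectPoints(np.array(X,float).reshape(-1,1,3),cv2.Rodrigues(R)[0],t,K(c),np.array(c['dist'],float))[0].reshape(-1,2)
E
python3 - <<'E'
from h import *
a=cap('scene','s0.png');b=cap('top','t0.png')
for c in(a,b): print(c['fx'],-np.array(c['R']).T@np.array(c['t']).ravel())
print(ctrl.sense())
E
```

```text
481.24476134651763 [1063.1066751   793.17284641  691.16217909]
416.4837219878782 [ 370.16786099   20.75690176 1074.75785187]
{'time_s': 0.1, 'joints': array([-1.46339981e+00,  3.13400291e-01,  1.49833192e+00,  2.50548954e-07,
        1.33098195e+00, -2.23331588e-01]), 'dq': array([ 1.34720024e-03, -5.15863978e-04, -4.03608348e-03,  5.82956954e-04,
       -5.91967564e-04, -6.00800342e-05]), 'tau': array([ 1.72181230e-03, -4.12902188e+01, -2.60144985e+01, -2.48368015e-04,
        2.99960222e-03,  1.86434607e-05]), 'eef_pos': array([ 170.4852007 , -496.34116224,  247.80007932]), 'ee_rot': array([-5.59805464e-04,  9.86358344e-01,  1.64611371e-01,  3.26088177e-05]), 'force': array([0.12100096, 0.56041193, 0.93636551]), 'wrist_torque': array([0.0203842 , 0.01064972, 0.00457017]), 'grip_force': 0.0, 'grip_width': 1.0010237750819662}
```

View pics/t0.png

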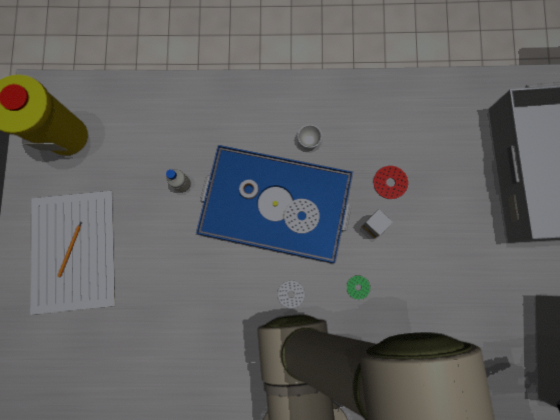

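View pics/s0.png

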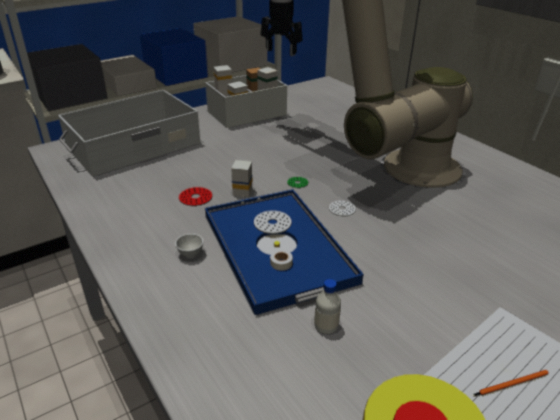

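Look-alikes in the top view are the white perforated disc on the panel at (301,215), a smaller white disc on the bench at (291,294), a red disc at (390,182) and a green disc at (358,287). The plate is the one on the panel, the larger white disc. The stud is at (275,204), tape at (248,189), bottle at (177,180), carton at (377,223) and bowl at (309,137).

```bash
cat > m.py <<'E'
from h import *
def lid_rect(c):
    h=cv2.cvtColor(c['pixels'],cv2.COLOR_BGR2HSV)
    m=cv2.inRange(h,(105,120,40),(125,255,255))
    cs=cv2.findContours(m,cv2.RETR_EXTERNAL,cv2.CHAIN_APPROX_NONE)[0]
    k=max(cs,key=cv2.contourArea); f=np.zeros_like(m); cv2.drawContours(f,[k],-1,255,-1)
    return k,f,h
def measure(c,save=None):
    k,f,h=lid_rect(c)
    P=ray(c,k.reshape(-1,2),30)[:,:2].astype(np.float32)
    r=cv2.minAreaRect(P)
    y=cv2.inRange(h,(22,130,100),(35,255,255))&f
    v,u=np.nonzero(y); s=ray(c,[u.mean(),v.mean()],16)[0] if len(u) else None
    w=cv2.inRange(h,(0,0,110),(180,110,255))&f
    if save:
        x,y0,ww,hh=cv2.boundingRect(k); cr=c['pixels'][y0:y0+hh,x:x+ww]
        cv2.imwrite('pics/'+save,cv2.resize(cr,None,fx=min(780/ww,580/hh),fy=min(780/ww,580/hh),interpolation=cv2.INTER_CUBIC)); print('crop',x,y0,ww,hh,min(780/ww,580/hh))
    return r,s,w
if __name__=='__main__':
    for n in('top','scene'):
        c=cap(n); r,s,w=measure(c,n+'_crop.png'); print(n,r,s)
        if n=='top':
            for nm,uv,z in [('plate',(301,215),22),('tape',(248,189),37),('bottle cap',(171,174),110),('carton',(377,223),85),('bowl',(309,137),35)]: print(nm,ray(c,uv,z)[0])
E
python3 m.py
```

```text
crop 202 150 146 108 5.342465753424658
top ((572.3167724609375, 75.87342071533203), (336.0167541503906, 218.13340759277344), 78.12000274658203) [573.41446722  77.06447696  16.        ]
plate [541.30060029   8.68299504  22.        ]
tape [606.22360792 144.19331019  37.        ]
bottle cap [626.6001635  321.16010774 110.        ]
carton [ 511.79934394 -171.21195129   85.        ]
bowl [744.94970471 -12.31702154  35.        ]
crop 17 0 219 85 3.5616438356164384
scene ((322.9735412597656, -2045.060546875), (1737.999267578125, 1433.05517578125), 53.93160629272461) None
```

View pics/top_crop.png

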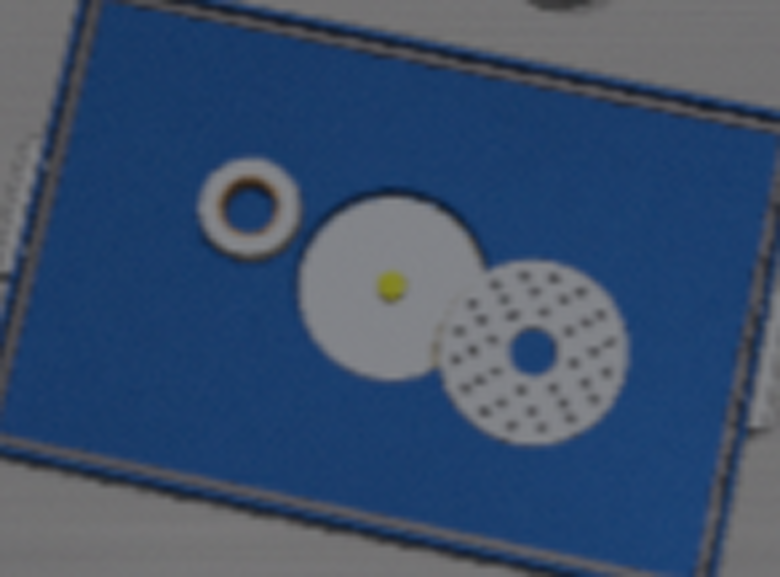

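The close crop confirms the plate: a white perforated disc with a centre hole, about 90 mm across, centred at about (534,352) in the crop. The stud is at (391,286). In world coordinates the plate is at about (540,7) and the recess at (573.4,77.1), 77 mm apart, which fits the stated 72–83 mm. The push direction is 64.4°. I'll cradle the rear rim between two half-open fingertips.

```bash
T='{"delta_pos":[341,444,-130],"angular":[0,0,0.791],"fingers":0.5}'; python3 -m jog '[{"delta_pos":[341,444,-130],"angular":[0,0,0.791],"fingers":0.5},{"delta_pos":[341,444,-130],"angular":[0,0,0.791],"fingers":0.5},{"delta_pos":[341,444,-130],"angular":[0,0,0.791],"fingers":0.5},{"delta_pos":[341,444,-130],"angular":[0,0,0.791],"fingers":0.5},{"delta_pos":[341,444,-130],"angular":[0,0,0.791],"fingers":0.5},{"delta_pos":[341,444,-130],"angular":[0,0,0.791],"fingers":0.5},{"delta_pos":[341,444,-130],"angular":[0,0,0.791],"fingers":0.5},{"delta_pos":[341,444,-130],"angular":[0,0,0.791],"fingers":0.5},{"delta_pos":[341,444,-130],"angular":[0,0,0.791],"fingers":0.5},{"delta_pos":[341,444,-130],"angular":[0,0,0.791],"fingers":0.5}]'
```

```text
time_s: 1.45
eef_pos: [512.3, -49.7, 117.2]
ee_rot: [-0.001, 0.846, 0.534, -0.0]
force: [0.0, -0.2, -0.3]
grip_width: 0.5
grip_force: 0.0
```

```bash
python3 -m jog '[{"delta_pos":[0,0,-50],"angular":[0,0,0],"fingers":0.5},{"delta_pos":[0,0,-70],"angular":[0,0,0],"fingers":0.5},{"delta_pos":[0,0,-70],"angular":[0,0,0],"fingers":0.5},{"delta_pos":[0,0,-70],"angular":[0,0,0],"fingers":0.5}]'; python3 - <<'E'
from h import *
print(ctrl.sense()['eef_pos'])
a=cap('scene');b=cap('top')
x=cv2.resize(a['pixels'][150:320,180:370],None,fx=3,fy=3,interpolation=cv2.INTER_CUBIC)
y=cv2.resize(b['pixels'][140:270,195:355],None,fx=4,fy=4,interpolation=cv2.INTER_CUBIC)
y=cv2.resize(b['pixels'][140:270,195:355],(570,463),interpolation=cv2.INTER_CUBIC)
x=cv2.resize(x,(456,408)) if 0 else x
cv2.imwrite('pics/s1.png',x);cv2.imwrite('pics/t1.png',y)
E
```

```text
time_s: 1.95
eef_pos: [512.0, -53.2, 49.4]
ee_rot: [0.001, 0.847, 0.532, 0.001]
force: [-0.6, -0.3, 0.8]
grip_width: 0.505
grip_force: 0.0
[511.97856609 -53.18481994  49.41813075]
```

View pics/s1.png

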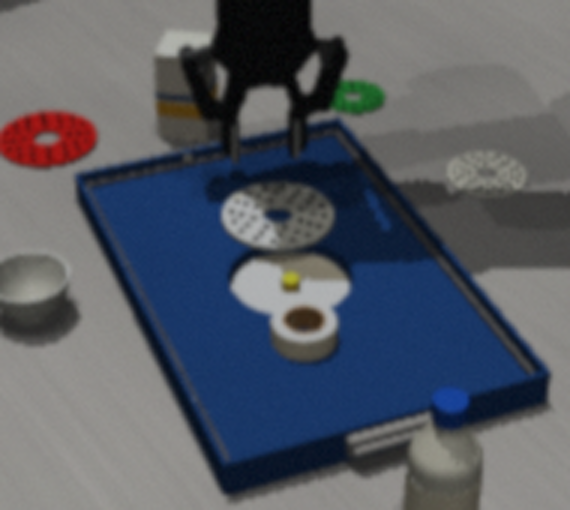

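The scene crop shows the two fingertips at (232,150) and (297,150), hovering behind the plate at (278,215) and straddling it evenly. The push line points at the stud at (291,280). Next I lower until the tips feel the panel.

```bash
python3 -m jog '[{"delta_pos":[0,0,-6],"angular":[0,0,0],"fingers":0.5},{"delta_pos":[0,0,-9],"angular":[0,0,0],"fingers":0.5},{"delta_pos":[0,0,-9],"angular":[0,0,0],"fingers":0.5},{"delta_pos":[0,0,-9],"angular":[0,0,0],"fingers":0.5}]'; python3 -m jog '[{"delta_pos":[0,0,-2],"angular":[0,0,0],"fingers":0.5},{"delta_pos":[0,0,-2],"angular":[0,0,0],"fingers":0.5}]';python3 -m jog '[{"delta_pos":[0,0,-2],"angular":[0,0,0],"fingers":0.5},{"delta_pos":[0,0,-2],"angular":[0,0,0],"fingers":0.5}]'
```

```text
time_s: 2.55
eef_pos: [511.5, -52.5, 39.3]
ee_rot: [0.0, 0.847, 0.532, 0.0]
force: [-0.9, -0.7, 0.6]
grip_width: 0.502
grip_force: 0.0
time_s: 2.8
eef_pos: [511.4, -52.5, 37.2]
ee_rot: [-0.0, 0.847, 0.532, -0.0]
force: [-0.2, 0.4, -0.6]
grip_width: 0.498
grip_force: 0.0
time_s: 3.05
eef_pos: [511.4, -52.5, 35.1]
ee_rot: [-0.0, 0.847, 0.532, -0.0]
force: [0.7, 0.1, 0.5]
grip_width: 0.501
grip_force: 0.0
```

```bash
D='x'; for i in 1 2 3; do python3 -m jog '[{"delta_pos":[0,0,-1.5],"angular":[0,0,0],"fingers":0.5},{"delta_pos":[0,0,-1.5],"angular":[0,0,0],"fingers":0.5}]' | grep -E 'eef|force'; done
```

```text
eef_pos: [511.4, -52.5, 33.7]
force: [0.9, -0.8, -0.2]
grip_force: 0.0
eef_pos: [511.6, -52.6, 33.1]
force: [-3.4, 0.8, 10.6]
grip_force: 5.4
eef_pos: [511.7, -52.6, 33.0]
force: [-9.8, 1.0, 29.2]
grip_force: 14.2
```

Contact is at TCP z ≈ 33.2, so I raise about 1 mm clear of the panel and push.

```bash
python3 -m jog '[{"delta_pos":[0,0,3.6],"angular":[0,0,0],"fingers":0.5},{"delta_pos":[0,0,3.6],"angular":[0,0,0],"fingers":0.5},{"delta_pos":[2.6,5.4,3.6],"angular":[0,0,0],"fingers":0.5},{"delta_pos":[5.2,10.8,3.6],"angular":[0,0,0],"fingers":0.5},{"delta_pos":[7.8,16.2,3.6],"angular":[0,0,0],"fingers":0.5},{"delta_pos":[10.4,21.6,3.6],"angular":[0,0,0],"fingers":0.5},{"delta_pos":[13,27,3.6],"angular":[0,0,0],"fingers":0.5},{"delta_pos":[15.6,32.5,3.6],"angular":[0,0,0],"fingers":0.5},{"delta_pos":[17.3,36.1,3.6],"angular":[0,0,0],"fingers":0.5},{"delta_pos":[17.3,36.1,3.6],"angular":[0,0,0],"fingers":0.5}]'; python3 - <<'E'
from h import *
a=cap('scene')
x=cv2.resize(a['pixels'][190:300,190:350],None,fx=4,fy=4,interpolation=cv2.INTER_CUBIC)
cv2.imwrite('pics/s2.png',x)
E
```

```text
time_s: 5.05
eef_pos: [528.9, -16.2, 34.4]
ee_rot: [-0.0, 0.847, 0.532, 0.0]
force: [-0.2, 0.2, -0.2]
grip_width: 0.501
grip_force: 0.0
```

View pics/s2.png

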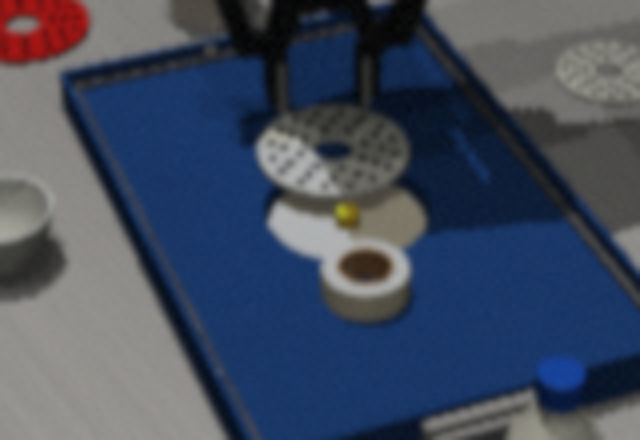

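The plate, with its hole at (333,150), sits against both fingertips at (280,105) and (366,105), still flat, with its front edge over the recess. The stud is at (347,213) and the tape is untouched. I'll check the lateral offset.

```bash
python3 - <<'E'
from h import *
a=cap('scene')
f=lambda u,v:((u+.5)/4-.5+190,(v+.5)/4-.5+190)
p=ray(a,f(333,149.5),22)[0];s=ray(a,f(347,213),15)[0]
u=np.array([.432,.902]);n=np.array([-.902,.432]);d=(s-p)[:2]
print(p,s,d@u,d@n, d)
t=ctrl.sense()['eef_pos'][:2]; print((p[:2]-t)@u,(p[:2]-t)@n)
E
```

```text
[551.99491602  32.3843946   22.        ] [574.10134617  79.75253041  15.        ] 52.27603632187398 0.5230346774265184 [22.10643015 47.36813581]
54.11336177539973 0.17879292571630487
```

```bash
python3 -m jog '[{"delta_pos":[2.6,5.4,0],"angular":[0,0,0],"fingers":0.5},{"delta_pos":[5.2,10.8,0],"angular":[0,0,0],"fingers":0.5},{"delta_pos":[7.8,16.2,0],"angular":[0,0,0],"fingers":0.5},{"delta_pos":[10.3,21.6,0],"angular":[0,0,0],"fingers":0.5},{"delta_pos":[12.8,27,0],"angular":[0,0,0],"fingers":0.5},{"delta_pos":[15.3,32.5,0],"angular":[0,0,0],"fingers":0.5},{"delta_pos":[17.4,37,0],"angular":[0,0,0],"fingers":0.5},{"delta_pos":[19.1,40.5,0],"angular":[0,0,0],"fingers":0.5},{"delta_pos":[20.4,43.3,0],"angular":[0,0,0],"fingers":0.5},{"delta_pos":[20.4,43.3,0],"angular":[0,0,0],"fingers":0.5}]'; python3 -m jog '[{"delta_pos":[0.6,1.3,0],"angular":[0,0,0],"fingers":0.5},{"delta_pos":[1.1,2.3,0],"angular":[0,0,0],"fingers":0.5},{"delta_pos":[1.5,3.2,0],"angular":[0,0,0],"fingers":0.5},{"delta_pos":[1.9,4.1,0],"angular":[0,0,0],"fingers":0.5},{"delta_pos":[2.4,5,0],"angular":[0,0,0],"fingers":0.5},{"delta_pos":[2.4,5,0],"angular":[0,0,0],"fingers":0.5}]'; python3 - <<'E'
from h import *
a=cap('scene')
x=cv2.resize(a['pixels'][190:300,190:350],None,fx=4,fy=4,interpolation=cv2.INTER_CUBIC)
cv2.imwrite('pics/s3.png',x)
E
```

```text
time_s: 6.4
eef_pos: [549.3, 27.0, 34.4]
ee_rot: [-0.0, 0.847, 0.532, 0.0]
force: [-0.9, 0.4, 0.6]
grip_width: 0.501
grip_force: 0.0
time_s: 7.15
eef_pos: [551.6, 31.9, 34.4]
ee_rot: [-0.0, 0.847, 0.532, 0.0]
force: [0.8, 0.4, 0.1]
grip_width: 0.5
grip_force: 0.0
```

View pics/s3.png

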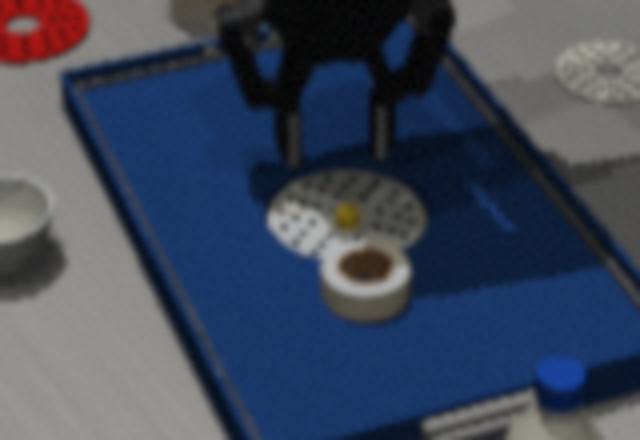

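The plate appears to have dropped in: the stud at (347,214) stands up through its hole and the disc spans columns 267–428, the same as the recess did. I'll nudge 2 mm more in case the rear edge hangs on the rim, then back off with the fingers shut and check flatness from the top.

```bash
python3 -m jog '[{"delta_pos":[0.9,1.8,0],"angular":[0,0,0],"fingers":0.5},{"delta_pos":[0.9,1.8,0],"angular":[0,0,0],"fingers":0.5},{"delta_pos":[0,0,30],"angular":[0,0,0],"fingers":0.5},{"delta_pos":[-40,-40,70],"angular":[0,0,0],"fingers":0},{"delta_pos":[-90,-80,100],"angular":[0,0,0],"fingers":0},{"delta_pos":[-120,-110,100],"angular":[0,0,0],"fingers":0},{"delta_pos":[-150,-140,100],"angular":[0,0,0],"fingers":0},{"delta_pos":[-150,-140,100],"angular":[0,0,0],"fingers":0},{"delta_pos":[-150,-140,100],"angular":[0,0,0],"fingers":0}]'; python3 - <<'E'
from h import *
b=cap('top');a=cap('scene')
y=cv2.resize(b['pixels'][170:240,235:335],None,fx=4,fy=4,interpolation=cv2.INTER_CUBIC)
x=cv2.resize(a['pixels'][215:265,245:305],(400,333),interpolation=cv2.INTER_CUBIC)
o=np.zeros((333,800,3),np.uint8);o[:280,:400]=y;o[:,400:]=x
cv2.imwrite('pics/c4.png',o)
E
```

```text
time_s: 8.32
eef_pos: [402.0, -108.0, 134.5]
ee_rot: [0.0, 0.847, 0.532, 0.0]
force: [-0.2, 0.8, -0.1]
grip_width: 0.004
grip_force: 0.0
```

View pics/c4.png

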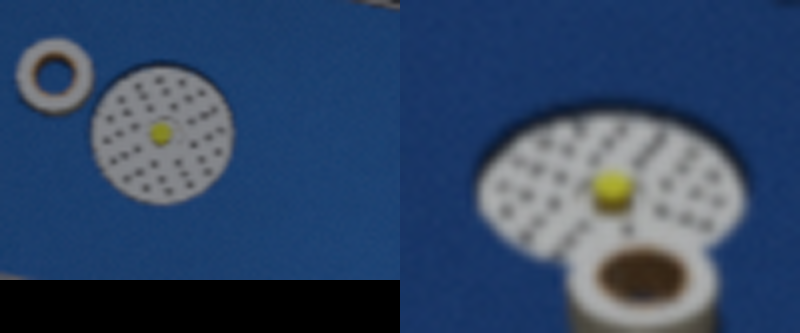

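The plate is seated flat: dark recess wall shows along the far rim in both views, and the stud stands centred through the hole at (161,133) top and (613,187) scene. Now I press the stud with shut fingertips at about (573.6,77.8).

```bash
python3 -m jog '[{"delta_pos":[172,186,-50],"angular":[0,0,0],"fingers":0},{"delta_pos":[172,186,-50],"angular":[0,0,0],"fingers":0},{"delta_pos":[172,186,-50],"angular":[0,0,0],"fingers":0},{"delta_pos":[172,186,-50],"angular":[0,0,0],"fingers":0},{"delta_pos":[172,186,-50],"angular":[0,0,0],"fingers":0},{"delta_pos":[172,186,-50],"angular":[0,0,0],"fingers":0},{"delta_pos":[172,186,-90],"angular":[0,0,0],"fingers":0},{"delta_pos":[172,186,-98],"angular":[0,0,0],"fingers":0},{"delta_pos":[172,186,-98],"angular":[0,0,0],"fingers":0},{"delta_pos":[172,186,-98],"angular":[0,0,0],"fingers":0}]'; for i in 1 2; do python3 -m jog '[{"delta_pos":[0,0,-1.5],"angular":[0,0,0],"fingers":0},{"delta_pos":[0,0,-1.5],"angular":[0,0,0],"fingers":0}]'|grep -E 'eef|force'; done
```

```text
time_s: 9.68
eef_pos: [574.3, 77.5, 37.9]
ee_rot: [0.001, 0.847, 0.532, 0.001]
force: [0.4, -0.2, 0.7]
grip_width: -0.002
grip_force: 0.0
eef_pos: [573.7, 77.8, 35.3]
force: [0.2, -0.1, -0.3]
grip_force: 0.0
eef_pos: [573.5, 77.9, 33.3]
force: [0.4, 0.6, -0.4]
grip_force: 0.0
```

```bash
for i in 1 2 3 4 5; do python3 -m jog '[{"delta_pos":[0,0,-1],"angular":[0,0,0],"fingers":0},{"delta_pos":[0,0,-1],"angular":[0,0,0],"fingers":0}]'|grep -E 'eef|  *force|^force'; done
```

```text
eef_pos: [573.6, 77.9, 32.5]
force: [-1.1, -1.4, 3.6]
eef_pos: [573.7, 77.9, 31.4]
force: [-0.7, -0.2, 2.7]
eef_pos: [573.7, 77.9, 30.3]
force: [-1.1, -0.0, 2.6]
eef_pos: [573.6, 77.9, 29.3]
force: [0.4, 0.5, 2.5]
eef_pos: [573.6, 77.9, 28.3]
force: [-0.1, 0.4, 2.4]
```

```bash
for i in 1 2; do python3 -m jog '[{"delta_pos":[0,0,-0.6],"angular":[0,0,0],"fingers":0},{"delta_pos":[0,0,-0.6],"angular":[0,0,0],"fingers":0}]'|grep -E 'eef|^force'; done
```

```text
eef_pos: [573.7, 77.9, 28.0]
force: [-1.7, -0.2, 6.2]
eef_pos: [573.7, 77.9, 28.0]
force: [-3.9, 0.8, 11.0]
```

The stud has hit a hard stop at z 28.0, 5 mm below first contact. I lift straight up, retreat and check.

```bash
python3 -m jog '[{"delta_pos":[0,0,20],"angular":[0,0,0],"fingers":0},{"delta_pos":[0,0,60],"angular":[0,0,0],"fingers":0},{"delta_pos":[-40,-40,100],"angular":[0,0,0],"fingers":0},{"delta_pos":[-80,-80,110],"angular":[0,0,0],"fingers":0},{"delta_pos":[-120,-120,110],"angular":[0,0,0],"fingers":0},{"delta_pos":[-172,-186,110],"angular":[0,0,0],"fingers":0},{"delta_pos":[-172,-186,110],"angular":[0,0,0],"fingers":0},{"delta_pos":[-172,-186,110],"angular":[0,0,0],"fingers":0},{"delta_pos":[-172,-186,110],"angular":[0,0,0],"fingers":0}]'; python3 - <<'E'
from h import *
b=cap('top');a=cap('scene')
y=cv2.resize(b['pixels'][120:260,160:400],(400,233),interpolation=cv2.INTER_CUBIC)
x=cv2.resize(a['pixels'][215:265,245:305],(400,333),interpolation=cv2.INTER_CUBIC)
o=np.zeros((333,800,3),np.uint8);o[:233,:400]=y;o[:,400:]=x
cv2.imwrite('pics/c5.png',o)
E
```

```text
time_s: 13.05
eef_pos: [402.0, -107.7, 137.1]
ee_rot: [-0.0, 0.847, 0.532, 0.0]
force: [0.0, 0.9, 0.5]
grip_width: -0.001
grip_force: 0.0
```

View pics/c5.png

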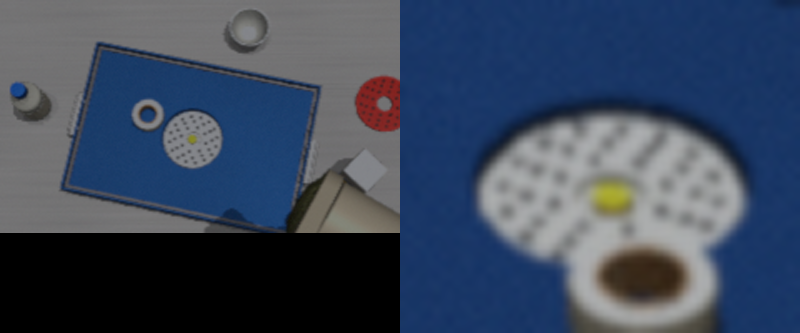

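The plate is flat in the recess and the stud at (611,197) is now nearly flush. The tape, bottle, bowl and carton are where they were.

```bash
python3 -c "
from rig import ctrl
print(ctrl.finish_job())"
```

```text
the job is handed in; nothing more can be done
None
```

The plate was pushed into the recess and lies flat, the stud was pressed down to its stop, the tape, carton, bottle and bowl look unmoved in the last pictures, the hand is clear, and the job was handed in at about 13 s; no verdict came back.

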